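# Slide the sold date carton out of the row and stamp it

## Task

The red-lidded date carton is sold: slide it out of the tight row, without lifting it, to the stamp stand opposite, and hold it pressed gently but firmly (about 10 N, never over 20) on the sprung pad for a good second. Then leave it standing square before the pad. Do not shift the other cartons or anything else.

Things in the scene. Friction and masses are not known exactly. Their poses are not given: they have to be found in the camera images.
- row: Thin blue mat (no height to speak of, 110 x 270 mm) fixed under the row of five cartons. Origin at its centre on the counter, z up; x points out of the row towards the stamp stand, y along the row. The cartons stand at y = -100, -50, 0, 50 and 100 mm, touching one another, all at x = 0 and square to the mat.
- sold: The sold carton: red lid, yellow stripe, 80 mm (x) by 50 mm (y) by 50 mm high, 0.2 to 0.4 kg, rigid. Origin at the centre of its underside, z up, +x its front face (to the stamp). It is in any of the five places, touching its neighbours. Nothing stands behind the row (-x side): push there at mid-width. Sliding it takes 0.5 to 4 N. Over 22 N on the pad crushes it.
- stamp: Green stamp stand fixed to the counter opposite the sold carton, within 4 mm of straight ahead of it and square within 0.03 rad. Foot 75 x 90 mm, upright 70 mm wide, 62 mm high (74 with its screw). Origin on the counter under the pad's axis; its -x axis points to the row. When let go, the pad pushes the carton back a few mm, which is fine.
- pad_axis (a point): Fixed point of the stand, on the pad's axis 25 mm above the stand's origin. The black rubber pad, 44 mm wide, 34 mm high, lies on this axis; its face is 45 to 75 mm to the stand's -x, clamped elsewhere each time and not reported: feel or see it. Sprung: it yields 1 mm per 2.5 N, up to 12 mm. The stamp takes with 5 to 16 N on the pad for one second
- carton_a: Neighbour carton, same size as the sold one but with a white lid and brown stripe; origin at the centre of its underside. To stay where it is.
- carton_b: Neighbour carton, same size as the sold one but with a white lid and brown stripe; origin at the centre of its underside. To stay where it is.
- carton_c: Neighbour carton, same size as the sold one but with a white lid and brown stripe; origin at the centre of its underside. To stay where it is.
- carton_d: Neighbour carton, same size as the sold one but with a white lid and brown stripe; origin at the centre of its underside. To stay where it is.
- honey: Amber honey jar, 60 mm across, 85 mm high, beside the row's left end; origin at the centre of its underside. To stay where it is.
- terminal: Black card terminal lying flat, 130 x 65 x 22 mm, beside the row's right end; origin at the centre of its underside. To stay where it is.
- tag: White blank price tag on a steel foot, 50 x 50 mm foot, 79 mm high, standing on the left beyond the jar; origin at the centre of its underside. To stay where it is.
There are look-alikes about, which are no part of the job. What is shaped like the sold but blue or turquoise is not meant.

How it is judged:
By the outcome, as a careful person would: the job done as asked, in the order asked, and still so for the second after the job is handed in, with the robot touching nothing.
It also fails if it takes over 58 s, if anything falls off the work surface, if the arm or the gripper's body presses on something with over 40 N, if the wrist force passes 120 N, or if a joint passes its speed limit or range.

## Robot

A 6-joint arm with a two-finger parallel gripper is mounted at the origin on the work surface. World frame = base frame: x ahead of the robot, y to its left, z up, the work surface at z = 0. Lengths are in m, angles in rad, forces in N, time in s.
With the tool pointing down it reaches from about 0.35 to 0.85 m from the base axis. Payload 8.1 kg.
Tool frame: the origin (TCP) lies midway between the tips of the shut fingers; the grasp point (between the pads) lies 19 mm behind it; z points along the fingers, y is the direction in which the jaws open and shut (so a half turn about z gives the same grasp; the last joint's range is limited). The gripper opens to 93 mm and grips with 3 to 60 N. Pads are 15 mm wide; open, the fingers measure 128 mm over their backs; the gripper's body (75 mm by 188 mm) begins 65 mm behind the grasp point.
Start: joints at [-1.363, 0.13, 1.488, -0, 1.523, -0.085], TCP at [0.173, -0.574, 0.197] pointing down, gripper open.
Joint ranges: [-2.96, 2.96], [-0.89, 2.26], [0.02, 2.5], [-1.34, 4.48], [0, 2.73], [-2.66, 2.66]. Speed limits (rad/s): [2.39, 2.39, 2.79, 3.14, 3.14, 3.14].

## Interface

Orientations are given as a unit quaternion [x, y, z, w].
In Python, from rig import ctrl gives the robot as it stands. The module is installed in compiled form; this text tells all that it offers.
- The arm moves only by the tool move_arm, never from a script. Its argument "moves" is a list of rows, each an object with "slide": the shift along the world's x, y, z in cm, a list of three; "angular": the turn, a rotation vector about the world's x, y, z in degrees, a list of three; "hand": the closure, from 0 (fully open) to 1 (shut). In form: [{"slide": [tx, ty, tz], "angular": [ax, ay, az], "hand": hand}, ...]. A call has 1 to 5 rows; each row shifts and turns the commanded pose from where the row before left it; what a row does not reach is not made up. A row lasts 1/8 s, in which the tool goes at most 62.5 mm and 10.7 degrees, less where a joint would pass 70% of its speed; a pose out of reach is approached as far as the arm can. A call with a gripper value outside its range is refused whole. The fingers move at their own pace and stop on an object; the grip force is fixed at half the most. Time passes only in rows, so rows that do not move let the fingers close. It gives the time, the measured TCP pose, the force and the opening at its end, in the units of the state.
- ctrl.read_state(): the state, without advancing time (a new reading comes with each control period).
- ctrl.get_image(name): name is "side" or "top" or "wrist"; returns the picture (420x560x3 uint8, red, green, blue); there is no depth.
- ctrl.camera_info(name): a dict with "K" (3x3 intrinsics, pixels), "world_to_cam" (4x4, takes a point from world to camera coordinates); the wrist camera has in their place "hand_eye" (4x4, takes a point from camera to tool coordinates, whose origin is the TCP and whose axes are the flange's). Camera axes: x right, y up, looking along -z (the intrinsics and any distortion apply to the point x, -y, -z); pixel columns grow to the right and rows downward; lengths in m; the calibration is good to about 2 mm. A picture is of the moment at which its call begins: read the wrist's pose just before it. camera_info takes no time and is no camera call.
- ctrl.hand_in(): hands the job in, once; it reports no verdict.
Trained networks look in the newest picture that a camera, given by its name, has taken for a name from the list of things; names that differ only in an ending like _2 or _b are one class to them, and where a whole thing is asked for, a point or a joint stands for the part that bears it (a point fixed in the world has none). Each returns a list of dicts, best first, with "score" (0 to 1); they miss things now and then, are a little off and sometimes report something else, mostly with a low value. They report only what shows in the picture. A call takes as long as a camera call. They do not tell look-alikes from the thing itself.
- ctrl.regions_of(camera, target): "mask" (420x560 bool, what is visible of it) and "box" ([left, top, right, bottom] in pixels, round what is visible of it).
The state is a dict: "clock": time; "qpos": joint angles; "qvel": joint speeds; "tau": joint torques, N m; "position": TCP position; "orientation": TCP orientation; "wrist_force": force on the tool from outside, world axes, zero at the start; "wrist_torque": the same for the moment, N m; "opening": finger opening in m.
Only numpy, scipy, OpenCV 4.12 (cv2) and the standard library are available. Lean on these libraries where they do the work, as an engineer would, in place of code of your own. Each camera call takes 0.05 s, during which the arm holds its last target. There are 200 camera calls.

## Working session

There is one attempt and no reset: what is moved stays moved. The work goes in short steps, Python scripts to look and compute and a tool call to move; the robot and the scene stay as the last step left them, time stands still between calls to the robot, and variables do not carry over. Pictures are saved under pics/ and viewed, about 8 in all and at most 12, crops included, and the job is handed in when it is done.

Besides the shell and the picture viewer there is one more tool, called after "Call:" as name(argument=value, ...) on one line, values as JSON. move_arm: Moves the arm, as the interface text tells. Its arguments: {"type":"object","properties":{"moves":{"type":"array"}},"required":["moves"]}

```bash
mkdir -p pics
python3 - <<'E'
from rig import ctrl
import cv2,numpy as np
np.set_printoptions(precision=4,suppress=True)
s=ctrl.read_state();print(s['clock'],s['position'],s['orientation'],s['wrist_force'],s['opening'])
for n in("top","side"):
    im=ctrl.get_image(n);cv2.imwrite(f"pics/{n}0.png",im[:,:,::-1]);i=ctrl.camera_info(n);print(n,i)
print(ctrl.camera_info("wrist"))
E
```

```text
0.0 [ 0.1731 -0.5738  0.1962] [ 0.9893  0.1459 -0.0001 -0.0009] [ 0.517  -0.2942  0.4363] 0.09268911838675335
top {'K': array([[424.3147,   0.    , 280.323 ],
       [  0.    , 424.3147, 210.1217],
       [  0.    ,   0.    ,   1.    ]]), 'world_to_cam': array([[ 0.0096, -0.9997,  0.0245,  0.0082],
       [ 0.995 ,  0.012 ,  0.0988, -0.5247],
       [-0.0991,  0.0234,  0.9948, -0.9468],
       [ 0.    ,  0.    ,  0.    ,  1.    ]])}
side {'K': array([[480.8362,   0.    , 280.3684],
       [  0.    , 480.8362, 210.3562],
       [  0.    ,   0.    ,   1.    ]]), 'world_to_cam': array([[-0.9594, -0.2822,  0.0016,  0.5351],
       [ 0.2047, -0.6917,  0.6926, -0.1127],
       [-0.1943,  0.6648,  0.7213, -0.8116],
       [ 0.    ,  0.    ,  0.    ,  1.    ]])}
{'K': array([[365.0114,   0.    , 288.3156],
       [  0.    , 365.0114, 213.0054],
       [  0.    ,   0.    ,   1.    ]]), 'hand_eye': array([[ 0.0001,  0.9601,  0.2795,  0.078 ],
       [ 1.    , -0.0002,  0.0003, -0.0012],
       [ 0.0004,  0.2795, -0.9601, -0.1876],
       [ 0.    ,  0.    ,  0.    ,  1.    ]])}
```

View pics/top0.png

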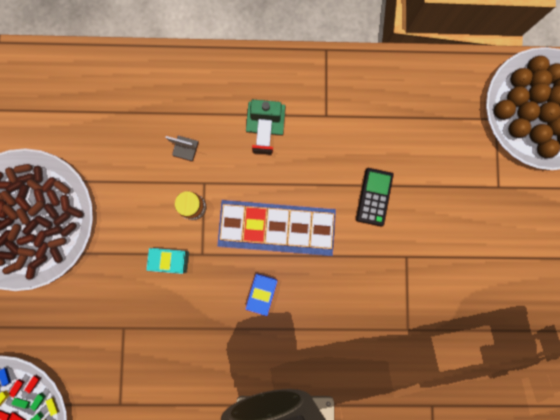

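View pics/side0.png

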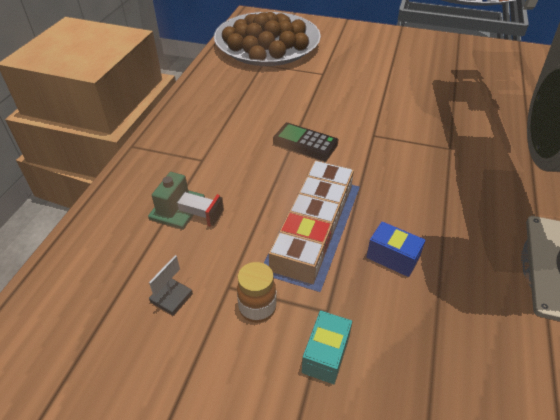

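The top view shows three carton-shaped candidates: red lid with yellow stripe at (255,225), second from left in the row; blue at (262,294); turquoise at (167,261). Only the red one fits: it has the right lid and stands in the row on the blue mat. The stamp stand is at (265,120), with its pad near (263,150). The side view agrees: red at (306,227), stand at (180,200).

```bash
cat > h.py <<'E'
import numpy as np,cv2
from rig import ctrl
from scipy.spatial.transform import Rotation as R
np.set_printoptions(precision=4,suppress=True)
def cam(n,s=None):
    i=ctrl.camera_info(n)
    if n!="wrist": return i['K'],np.array(i['world_to_cam'])
    s=s or ctrl.read_state()
    T=np.eye(4);T[:3,:3]=R.from_quat(s['orientation']).as_matrix();T[:3,3]=s['position']
    return i['K'],np.linalg.inv(T@i['hand_eye'])
def unproj(px,z,C):
    K,W=C;px=np.atleast_2d(px).astype(float)
    d=np.c_[(px[:,0]-K[0,2])/K[0,0],-(px[:,1]-K[1,2])/K[1,1],-np.ones(len(px))]@W[:3,:3]
    o=-W[:3,:3].T@W[:3,3]
    return (o+d*((z-o[2])/d[:,2])[:,None])[:,:2]
def proj(P,C):
    K,W=C;p=np.atleast_2d(P)@W[:3,:3].T+W[:3,3]
    return np.c_[K[0,2]-K[0,0]*p[:,0]/p[:,2],K[1,2]+K[1,1]*p[:,1]/p[:,2]]
def redmask(im):
    h=cv2.cvtColor(im,cv2.COLOR_RGB2HSV)
    return ((((h[...,0]<5)|(h[...,0]>174))&(h[...,1]>190)&(h[...,2]>90))*255).astype(np.uint8)
def biggest(m,n=1):
    c=cv2.findContours(m,cv2.RETR_EXTERNAL,cv2.CHAIN_APPROX_NONE)[0]
    return sorted(c,key=cv2.contourArea)[-n:][::-1]
E
python3 - <<'E'
from h import *
im=cv2.imread("pics/top0.png")[:,:,::-1].copy();C=cam("top")
for c in biggest(redmask(im),4):
    w=unproj(c[:,0],.05,C);r=cv2.minAreaRect((w*1000).astype(np.float32));print("red",r,cv2.contourArea(c))
ctrl.get_image("top")
for n in("row","sold","carton_a","stamp","pad_axis"):
    for d in ctrl.regions_of("top",n)[:5]:
        m=d['mask'].astype(np.uint8);cs=biggest(m)
        z={'row':0,'stamp':.03}.get(n,.05)
        r=cv2.minAreaRect((unproj(cs[0][:,0],z,C)*1000).astype(np.float32)) if cs else 0
        print(n,round(d['score'],2),d['box'],r)
cv2.imwrite("pics/crop.png",cv2.resize(im[80:330,130:410],None,fx=2.4,fy=2.4,interpolation=cv2.INTER_CUBIC)[:,:,::-1])
E
```

```text
red ((514.67431640625, 69.92174530029297), (39.114288330078125, 20.261999130249023), 85.88139343261719) 136.5
red ((467.0759582519531, 73.51071166992188), (19.95023536682129, 37.764286041259766), 0.593208909034729) 136.5
red ((82.67540740966797, 575.4251708984375), (16.112306594848633, 48.78744125366211), 0.023362716659903526) 103.0
red ((137.8546905517578, 571.0791015625), (13.045074462890625, 33.713470458984375), 58.577030181884766) 81.0
row 0.63 [218.9, 200.5, 335.0, 255.8] ((438.23779296875, 24.97430419921875), (268.08349609375, 17.615697860717773), 85.30232238769531)
sold 0.9 [245.9, 206.0, 266.7, 245.3] ((487.61871337890625, 71.2479476928711), (49.663246154785156, 82.64546966552734), 85.86017608642578)
sold 0.84 [247.1, 272.0, 276.8, 314.7] ((337.1409912109375, 53.722877502441406), (48.612491607666016, 81.0728759765625), 73.16309356689453)
sold 0.65 [149.1, 247.4, 188.1, 272.4] ((406.73822021484375, 261.4334411621094), (88.20476531982422, 51.47960662841797), 84.85249328613281)
sold 0.36 [286.1, 206.6, 309.0, 250.5] ((481.4714660644531, -27.890588760375977), (49.4454460144043, 81.1982421875), 85.74720001220703)
carton_a 0.87 [265.3, 207.4, 292.9, 245.7] ((484.7326965332031, 21.232250213623047), (54.588504791259766, 82.54582977294922), 87.49830627441406)
carton_a 0.79 [218.4, 204.2, 247.8, 243.8] ((491.91204833984375, 121.73780059814453), (50.466644287109375, 80.91043853759766), 85.8638687133789)
carton_a 0.74 [287.5, 207.6, 311.2, 249.1] ((481.3777160644531, -29.09467315673828), (52.165931701660156, 80.82656860351562), 85.73155212402344)
carton_a 0.65 [307.8, 211.5, 336.1, 249.0] ((478.071044921875, -78.27963256835938), (48.58173370361328, 81.1466293334961), 86.19180297851562)
stamp 0.79 [245.2, 100.1, 285.5, 153.0] ((718.582275390625, 52.21002960205078), (87.67345428466797, 127.3534927368164), 85.94973754882812)
```

View pics/crop.png

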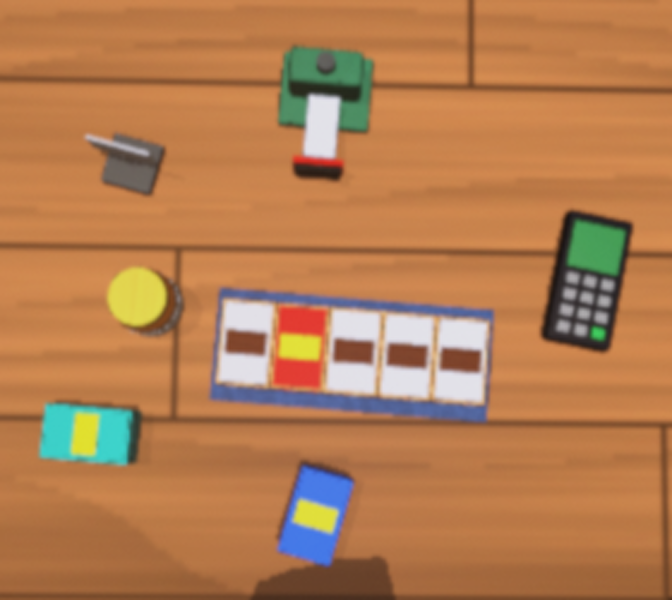

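The crop confirms it: the red lid with yellow stripe is in the row on the mat, second from left, at crop (299,347). The pad with its red collar is straight ahead at crop (318,168). Moving to a hover behind the row with the fingers shutting.

Call:
move_arm(moves=[{"slide":[3,4.5,0],"angular":[0,0,-4.1],"hand":1},{"slide":[3,4.5,0],"angular":[0,0,-4.1],"hand":1},{"slide":[3,4.5,0],"angular":[0,0,-4.1],"hand":1},{"slide":[3,4.5,0],"angular":[0,0,-4.1],"hand":1},{"slide":[3,4.5,0],"angular":[0,0,-4.1],"hand":1}])

```text
clock: 1.02
position: [0.324, -0.348, 0.1974]
orientation: [0.999, -0.034, 0.0, 0.0]
wrist_force: [1.2, -0.3, 0.2]
opening: 0.0476
```

Call:
move_arm(moves=[{"slide":[1.2,5.3,0],"angular":[0,0,0],"hand":1},{"slide":[1.2,5.3,0],"angular":[0,0,0],"hand":1},{"slide":[1.2,5.3,0],"angular":[0,0,0],"hand":1},{"slide":[1.2,5.3,0],"angular":[0,0,0],"hand":1},{"slide":[1.2,5.3,0],"angular":[0,0,0],"hand":1}])

```text
clock: 1.65
position: [0.3834, -0.0828, 0.1975]
orientation: [0.999, -0.033, 0.001, 0.0]
wrist_force: [1.2, 0.5, -0.2]
opening: 0.0009
```

Call:
move_arm(moves=[{"slide":[1.2,5.3,0],"angular":[0,0,0],"hand":1},{"slide":[1.2,5.3,0],"angular":[0,0,0],"hand":1},{"slide":[1.2,5.3,0],"angular":[0,0,0],"hand":1},{"slide":[0,0,0],"angular":[0,0,0],"hand":1},{"slide":[0,0,0],"angular":[0,0,0],"hand":1}])

```text
clock: 2.28
position: [0.4191, 0.0744, 0.1972]
orientation: [0.999, -0.032, -0.0, 0.0]
wrist_force: [0.8, -0.4, 0.8]
opening: 0.0005
```

Run:
```python
from h import *
s=ctrl.read_state();C=cam("wrist",s)
print(s['clock'],s['position'],R.from_quat(s['orientation']).as_matrix()[:2,0],s['wrist_force'],s['opening'])
im=ctrl.get_image("wrist");cv2.imwrite("pics/w1.png",im[:,:,::-1])
for n in("sold","carton_a","row","pad_axis","stamp"):
    for d in ctrl.regions_of("wrist",n)[:5]:
        cs=biggest(d['mask'].astype(np.uint8))
        z={'row':0,'stamp':.0}.get(n,.05)
        r=cv2.minAreaRect((unproj(cs[0][:,0],z,C)*1000).astype(np.float32)) if cs else 0
        print(n,round(d['score'],2),d['box'],r)
```

```text
2.275 [0.4191 0.0744 0.1972] [ 0.998  -0.0638] [ 0.7827 -0.4183  0.8273] 0.00047191644818791133
sold 0.7 [44.1, 179.9, 151.1, 242.4] ((413.3638916015625, 258.4551696777344), (98.8232650756836, 59.064632415771484), 85.14620208740234)
sold 0.69 [287.2, 215.0, 344.1, 290.7] ((356.2384033203125, 54.44500732421875), (55.1457405090332, 71.9467544555664), 75.06507873535156)
sold 0.61 [258.7, 65.0, 315.6, 157.5] ((491.12506103515625, 74.23361206054688), (51.04505920410156, 79.4932632446289), 85.47735595703125)
carton_a 0.7 [309.9, 65.4, 371.5, 159.4] ((487.3487854003906, 24.62738609313965), (49.68564224243164, 79.55398559570312), 86.06139373779297)
carton_a 0.7 [197.6, 65.5, 256.6, 161.5] ((494.07843017578125, 124.2412338256836), (50.23881530761719, 80.4320068359375), 86.02947235107422)
carton_a 0.59 [368.8, 66.3, 430.0, 159.0] ((484.2792053222656, -24.727014541625977), (50.03524398803711, 79.82976531982422), 85.37030029296875)
carton_a 0.58 [420.5, 64.0, 490.8, 163.9] ((480.85009765625, -74.67948150634766), (51.444862365722656, 81.12042236328125), 86.11851501464844)
row 0.84 [198.1, 53.9, 476.5, 171.4] ((537.4832153320312, 20.431961059570312), (271.5091857910156, 11.85144329071045), 86.051513671875)
```

View pics/w1.png

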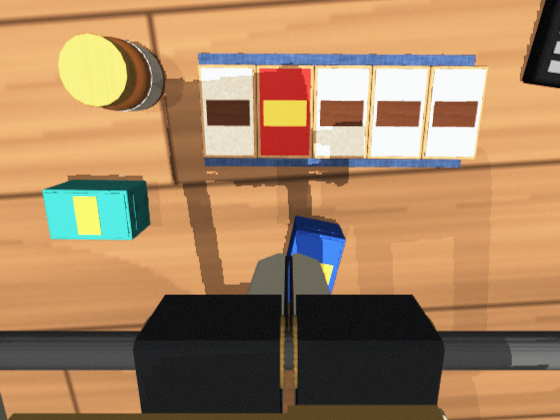

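The wrist view shows the red carton at (285,112) and the honey jar at (95,70). The blue look-alike at (317,250) lies behind the row, leaving a gap of about 60 mm. Wrist and top measurements agree to 4 mm (centre about (0.489, 0.073), yaw -3.9°). Descending into the gap behind the carton.

Call:
move_arm(moves=[{"slide":[0.6,0.2,-5],"angular":[0,0,-0.25],"hand":1},{"slide":[0,0,-5],"angular":[0,0,0],"hand":1},{"slide":[0,0,-4],"angular":[0,0,0],"hand":1},{"slide":[0,0,-2.5],"angular":[0,0,0],"hand":1},{"slide":[0,0,-1.4],"angular":[0,0,0],"hand":1}])

```text
clock: 3.2
position: [0.4243, 0.076, 0.0168]
orientation: [0.999, -0.035, -0.001, 0.0]
wrist_force: [-0.5, 0.1, -0.2]
opening: 0.0006
```

Run:
```python
from h import *
s=ctrl.read_state();C=cam("wrist",s)
print(s['clock'],s['position'],R.from_quat(s['orientation']).as_matrix()[:2,0],s['wrist_force'],s['opening'])
im=ctrl.get_image("wrist");a=np.hstack([im[::1,:,::-1]]);cv2.imwrite("pics/w2.png",a)
T=cam("top")
# pad red collar and stand green edges in top
im=cv2.imread("pics/top0.png")
print("pad front px->world z.042",unproj([[257,153],[271,155],[262.5,154.5]],.042,T),"z.008",unproj([[262.5,154.5]],.008,T))
h=cv2.cvtColor(im,cv2.COLOR_BGR2HSV);g=((h[...,0]>60)&(h[...,0]<95)&(h[...,1]>90))*255
g=g.astype(np.uint8);g[:, 350:]=0;g[160:]=0
print(cv2.minAreaRect((unproj(biggest(g)[0][:,0],0,T)*1000).astype(np.float32)))
```

```text
3.2 [0.4243 0.076  0.0168] [ 0.9975 -0.0704] [-0.5029  0.1272 -0.1624] 0.0006269306151752146
pad front px->world z.042 [[0.6533 0.0688]
 [0.6491 0.0368]
 [0.65   0.0562]] z.008 [[0.6579 0.0569]]
((752.8208618164062, 51.56574630737305), (85.34620666503906, 76.27608489990234), 85.4571304321289)
```

View pics/w2.png

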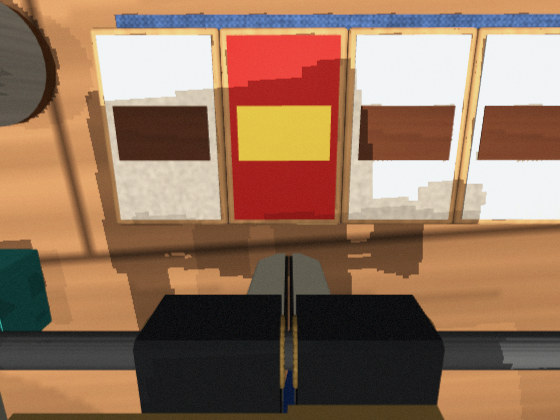

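The wrist view shows the lid's near edge at columns 228–342 (mid 285) and the finger seam at 289. The fingers are centred to about 2 mm and ready to push.

Call:
move_arm(moves=[{"slide":[0.5,0.1,0],"angular":[0,0,0],"hand":1},{"slide":[0.5,-0.03,0],"angular":[0,0,0],"hand":1},{"slide":[0.4,-0.03,0],"angular":[0,0,0],"hand":1},{"slide":[0.4,-0.03,0],"angular":[0,0,0],"hand":1},{"slide":[0.4,-0.03,0],"angular":[0,0,0],"hand":1}])

```text
clock: 3.88
position: [0.447, 0.0764, 0.0183]
orientation: [0.999, -0.035, -0.0, -0.0]
wrist_force: [-4.5, 1.2, 3.0]
opening: 0.0003
```

Call:
move_arm(moves=[{"slide":[0.5,-0.035,0],"angular":[0,0,0],"hand":1},{"slide":[0.5,-0.035,0],"angular":[0,0,0],"hand":1},{"slide":[0.5,-0.035,0],"angular":[0,0,0],"hand":1},{"slide":[0.5,-0.035,0],"angular":[0,0,0],"hand":1},{"slide":[0.5,-0.035,0],"angular":[0,0,0],"hand":1}])

```text
clock: 4.5
position: [0.4725, 0.0747, 0.0182]
orientation: [0.999, -0.035, -0.0, -0.0]
wrist_force: [-3.4, 1.4, 3.1]
opening: 0.0008
```

Run:
```python
from h import *
s=ctrl.read_state();C=cam("wrist",s)
print(s['clock'],s['position'],R.from_quat(s['orientation']).as_matrix()[:2,0],s['wrist_force'],s['wrist_torque'])
im=ctrl.get_image("wrist");cv2.imwrite("pics/w3.png",im[:,:,::-1])
```

```text
4.5 [0.4725 0.0747 0.0182] [ 0.9976 -0.0693] [-3.3654  1.4218  3.0872] [0.2183 0.652  0.0365]
```

View pics/w3.png

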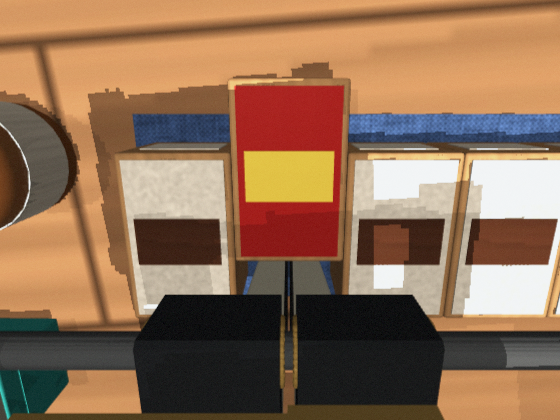

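The carton is sliding out straight with 3–4 N and its neighbours are unmoved. It is square in the picture, with its front edge at row 80, and the fingers are centred in the slot at column 289. Continuing.

Call:
move_arm(moves=[{"slide":[0.6,-0.042,0],"angular":[0,0,0],"hand":1},{"slide":[0.6,-0.042,0],"angular":[0,0,0],"hand":1},{"slide":[0.6,-0.042,0],"angular":[0,0,0],"hand":1},{"slide":[0.6,-0.042,0],"angular":[0,0,0],"hand":1},{"slide":[0.6,-0.042,0],"angular":[0,0,0],"hand":1}])

```text
clock: 5.18
position: [0.5026, 0.0724, 0.0182]
orientation: [0.999, -0.035, -0.0, 0.0]
wrist_force: [-2.1, 0.5, -1.0]
opening: 0.0006
```

Call:
move_arm(moves=[{"slide":[0.6,-0.042,0],"angular":[0,0,0],"hand":1},{"slide":[0.6,-0.042,0],"angular":[0,0,0],"hand":1},{"slide":[0.6,-0.042,0],"angular":[0,0,0],"hand":1},{"slide":[0.6,-0.042,0],"angular":[0,0,0],"hand":1},{"slide":[0.3,-0.021,0],"angular":[0,0,0],"hand":1}])

```text
clock: 5.8
position: [0.5298, 0.0705, 0.0183]
orientation: [0.999, -0.035, 0.0, 0.0]
wrist_force: [-2.6, 0.8, 0.1]
opening: 0.0006
```

Run:
```python
from h import *
s=ctrl.read_state();C=cam("wrist",s)
print(s['clock'],s['position'],R.from_quat(s['orientation']).as_matrix()[:2,0],s['wrist_force'],s['wrist_torque'])
im=ctrl.get_image("wrist");t=ctrl.get_image("top")
a=im[:400,80:480,::-1];b=cv2.resize(t[90:260,190:350,::-1],(376,400),interpolation=cv2.INTER_CUBIC)
cv2.imwrite("pics/w4.png",np.hstack([a,b]))
```

```text
5.8 [0.5298 0.0705 0.0183] [ 0.9976 -0.0693] [-2.6373  0.8433  0.1049] [0.0321 0.3086 0.0117]
```

View pics/w4.png

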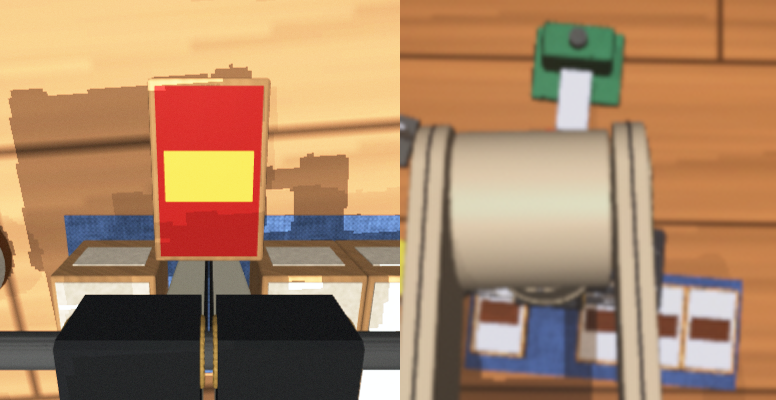

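The carton is almost out of the row and square (left panel, lid 152–268, front edge at row 80). The neighbours are in place in the right panel. About 3 cm remain to the pad, so I'm going slower.

Call:
move_arm(moves=[{"slide":[0.4,-0.028,0],"angular":[0,0,0],"hand":1},{"slide":[0.4,-0.028,0],"angular":[0,0,0],"hand":1},{"slide":[0.4,-0.028,0],"angular":[0,0,0],"hand":1},{"slide":[0.4,-0.028,0],"angular":[0,0,0],"hand":1},{"slide":[0.2,-0.014,0],"angular":[0,0,0],"hand":1}])

```text
clock: 6.52
position: [0.5475, 0.0693, 0.0183]
orientation: [0.999, -0.035, 0.0, -0.0]
wrist_force: [-3.3, -0.5, 2.7]
opening: 0.0001
```

Run:
```python
from h import *
s=ctrl.read_state();C=cam("wrist",s)
im=ctrl.get_image("wrist")
print(s['position'],s['wrist_force'],s['wrist_torque'])
c=biggest(redmask(im),3)
for k in c: print(cv2.boundingRect(k),cv2.minAreaRect((unproj(k[:,0],.05,C)*1000).astype(np.float32)))
cv2.imwrite("pics/w5.png",im[:300,:,::-1])
```

```text
[0.5475 0.0693 0.0183] [-3.3425 -0.4631  2.677 ] [0.0769 0.5974 0.0256]
(235, 86, 108, 170) ((596.3213500976562, 67.0726318359375), (43.902244567871094, 73.5309829711914), 86.04065704345703)
(349, 0, 3, 4) ((661.709228515625, 39.13001251220703), (0.7600218057632446, 1.0171051025390625), 86.02133178710938)
(238, 5, 1, 1) ((663.4799194335938, 81.74168395996094), (0.0, 0.0), 0.0)
```

View pics/w5.png

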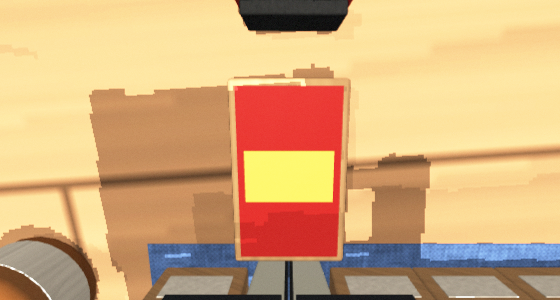

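Run:
```python
from h import *
C=cam("wrist")
print("pad bottom edge z.008",unproj([[247,30],[342,30]],.008,C),"top edge z.042",unproj([[242,12],[348,12]],.042,C),"carton front z.05",unproj([[229,81],[349,79]],.05,C))
```

```text
pad bottom edge z.008 [[0.6627 0.083 ]
 [0.6595 0.0363]] top edge z.042 [[0.663  0.0812]
 [0.66   0.0386]] carton front z.05 [[0.6367 0.0883]
 [0.6341 0.0401]]
```

The pad shows in columns 242–346, lower edge at row 30, and is centred within about 3 mm of the carton. The gap is about 26 mm.

Call:
move_arm(moves=[{"slide":[0.5,-0.035,0],"angular":[0,0,0],"hand":1},{"slide":[0.5,-0.035,0],"angular":[0,0,0],"hand":1},{"slide":[0.5,-0.035,0],"angular":[0,0,0],"hand":1},{"slide":[0.4,-0.028,0],"angular":[0,0,0],"hand":1},{"slide":[0.2,-0.014,0],"angular":[0,0,0],"hand":1}])

```text
clock: 7.2
position: [0.5685, 0.0678, 0.0182]
orientation: [0.999, -0.035, -0.0, 0.0]
wrist_force: [-2.4, 1.4, -0.0]
opening: 0.0005
```

Call:
move_arm(moves=[{"slide":[0.1,-0.007,0],"angular":[0,0,0],"hand":1},{"slide":[0.1,-0.007,0],"angular":[0,0,0],"hand":1}])

```text
clock: 7.45
position: [0.5702, 0.0677, 0.0182]
orientation: [0.999, -0.035, -0.0, 0.0]
wrist_force: [-1.0, 0.6, -0.1]
opening: 0.0006
```

Call:
move_arm(moves=[{"slide":[0.1,-0.007,0],"angular":[0,0,0],"hand":1},{"slide":[0.1,-0.007,0],"angular":[0,0,0],"hand":1}])

```text
clock: 7.7
position: [0.5722, 0.0676, 0.0182]
orientation: [0.999, -0.035, -0.0, -0.0]
wrist_force: [-2.3, -0.5, -0.3]
opening: 0.0007
```

Call:
move_arm(moves=[{"slide":[0.1,-0.007,0],"angular":[0,0,0],"hand":1},{"slide":[0.1,-0.007,0],"angular":[0,0,0],"hand":1}])

```text
clock: 7.95
position: [0.5733, 0.0676, 0.0181]
orientation: [0.999, -0.035, -0.001, -0.0]
wrist_force: [-6.8, 2.0, 4.5]
opening: 0.0002
```

Call:
move_arm(moves=[{"slide":[0.1,-0.007,0],"angular":[0,0,0],"hand":1},{"slide":[0.1,-0.007,0],"angular":[0,0,0],"hand":1}])

```text
clock: 8.2
position: [0.5743, 0.0676, 0.0181]
orientation: [0.999, -0.035, -0.002, -0.0]
wrist_force: [-12.4, 0.4, 9.4]
opening: 0.0006
```

Call:
move_arm(moves=[{"slide":[0,0,0.05],"angular":[0,0,0],"hand":1}])

```text
clock: 8.32
position: [0.5744, 0.0676, 0.0182]
orientation: [0.999, -0.035, -0.002, -0.0]
wrist_force: [-8.0, 1.5, 1.8]
opening: 0.0008
```

Call:
move_arm(moves=[{"slide":[0,0,0],"angular":[0,0,0],"hand":1}])

```text
clock: 8.45
position: [0.5745, 0.0676, 0.0182]
orientation: [0.999, -0.035, -0.002, -0.0]
wrist_force: [-8.2, 1.1, 2.9]
opening: 0.0005
```

Call:
move_arm(moves=[{"slide":[0.1,-0.007,0.02],"angular":[0,0,0],"hand":1},{"slide":[0.1,-0.007,0.02],"angular":[0,0,0],"hand":1}])

```text
clock: 8.7
position: [0.5755, 0.0675, 0.0182]
orientation: [0.999, -0.035, -0.003, -0.0]
wrist_force: [-11.9, 1.1, 4.1]
opening: 0.0002
```

Call:
move_arm(moves=[{"slide":[0,0,0.02],"angular":[0,0,0],"hand":1}])

```text
clock: 8.82
position: [0.5756, 0.0675, 0.0182]
orientation: [0.999, -0.035, -0.003, -0.0]
wrist_force: [-9.4, 2.1, 1.8]
opening: 0.0009
```

Call:
move_arm(moves=[{"slide":[0.1,-0.007,0.02],"angular":[0,0,0],"hand":1},{"slide":[0,0,0],"angular":[0,0,0],"hand":1}])

```text
clock: 9.07
position: [0.5762, 0.0675, 0.0182]
orientation: [0.999, -0.035, -0.003, -0.0]
wrist_force: [-11.2, 0.9, 2.8]
opening: 0.0007
```

Call:
move_arm(moves=[{"slide":[0,0,0],"angular":[0,0,0],"hand":1},{"slide":[0,0,0],"angular":[0,0,0],"hand":1},{"slide":[0,0,0],"angular":[0,0,0],"hand":1},{"slide":[0,0,0],"angular":[0,0,0],"hand":1},{"slide":[0,0,0],"angular":[0,0,0],"hand":1}])

```text
clock: 9.7
position: [0.5762, 0.0674, 0.0182]
orientation: [0.999, -0.035, -0.003, -0.0]
wrist_force: [-10.8, 1.2, 1.5]
opening: 0.0005
```

Call:
move_arm(moves=[{"slide":[0,0,0],"angular":[0,0,0],"hand":1},{"slide":[0,0,0],"angular":[0,0,0],"hand":1},{"slide":[0,0,0],"angular":[0,0,0],"hand":1},{"slide":[0,0,0],"angular":[0,0,0],"hand":1},{"slide":[0,0,0],"angular":[0,0,0],"hand":1}])

```text
clock: 10.32
position: [0.5762, 0.0675, 0.0182]
orientation: [0.999, -0.035, -0.003, -0.0]
wrist_force: [-10.8, 0.6, 2.5]
opening: 0.0006
```

Run:
```python
from h import *
s=ctrl.read_state();C=cam("wrist",s)
im=ctrl.get_image("wrist")
print(s['clock'],s['position'],s['wrist_force'],s['wrist_torque'],R.from_quat(s['orientation']).as_matrix()[:,2])
cv2.imwrite("pics/w6.png",im[:300,:,::-1])
```

```text
10.325 [0.5762 0.0675 0.0182] [-10.845    0.6392   2.524 ] [ 0.2668  1.9169 -0.0102] [-0.006   0.0003 -1.    ]
```

View pics/w6.png

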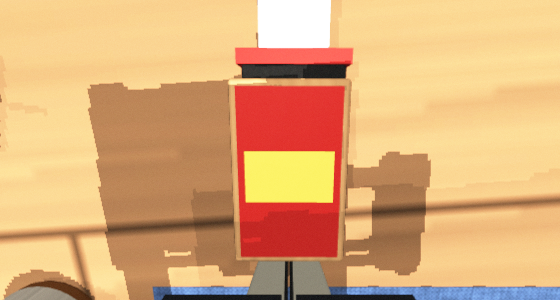

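The carton sits flush and square on the pad (cols 242–346, pad/carton line at row 79) with about 10.8 N at the wrist and about 3.9 mm of spring travel. I'll hold a little longer, then back off slowly.

Call:
move_arm(moves=[{"slide":[0,0,0],"angular":[0,0,0],"hand":1},{"slide":[0,0,0],"angular":[0,0,0],"hand":1},{"slide":[0,0,0],"angular":[0,0,0],"hand":1},{"slide":[0,0,0],"angular":[0,0,0],"hand":1},{"slide":[-0.1,0.007,-0.02],"angular":[0,0,0],"hand":1}])

```text
clock: 11.0
position: [0.5758, 0.0675, 0.0182]
orientation: [0.999, -0.035, -0.002, -0.0]
wrist_force: [-8.3, 1.7, 0.9]
opening: 0.0007
```

Call:
move_arm(moves=[{"slide":[-0.1,0.007,-0.02],"angular":[0,0,0],"hand":1},{"slide":[-0.1,0.007,-0.02],"angular":[0,0,0],"hand":1},{"slide":[-0.1,0.007,-0.02],"angular":[0,0,0],"hand":1},{"slide":[-0.1,0.007,0],"angular":[0,0,0],"hand":1},{"slide":[-0.1,0.007,0],"angular":[0,0,0],"hand":1}])

```text
clock: 11.62
position: [0.573, 0.0676, 0.0185]
orientation: [0.999, -0.035, -0.0, -0.0]
wrist_force: [-2.1, 1.4, -1.0]
opening: 0.0004
```

Call:
move_arm(moves=[{"slide":[-0.1,0.007,0],"angular":[0,0,0],"hand":1},{"slide":[-0.1,0.007,0],"angular":[0,0,0],"hand":1},{"slide":[-0.2,0.014,0],"angular":[0,0,0],"hand":1},{"slide":[-0.3,0.021,0],"angular":[0,0,0],"hand":1},{"slide":[-0.4,0.028,0],"angular":[0,0,0],"hand":1}])

```text
clock: 12.25
position: [0.5622, 0.0683, 0.0189]
orientation: [0.999, -0.035, 0.0, 0.0]
wrist_force: [-0.2, -0.5, -0.7]
opening: 0.0005
```

Call:
move_arm(moves=[{"slide":[0,0,1],"angular":[0,0,0],"hand":1},{"slide":[0,0,3],"angular":[0,0,0],"hand":1},{"slide":[0,0,5],"angular":[0,0,0],"hand":1},{"slide":[0,0,5],"angular":[0,0,0],"hand":1},{"slide":[0,0,4],"angular":[0,0,0],"hand":1}])

```text
clock: 12.88
position: [0.5628, 0.0683, 0.2022]
orientation: [0.999, -0.035, 0.001, -0.0]
wrist_force: [1.3, -0.3, 0.0]
opening: 0.0004
```

Call:
move_arm(moves=[{"slide":[-5,-2,0],"angular":[0,0,0],"hand":1},{"slide":[-5,-2,0],"angular":[0,0,0],"hand":1},{"slide":[-5,-2,0],"angular":[0,0,0],"hand":1},{"slide":[-2,-2,0],"angular":[0,0,0],"hand":1},{"slide":[0,0,0],"angular":[0,0,0],"hand":1}])

```text
clock: 13.5
position: [0.3918, -0.0126, 0.1998]
orientation: [0.999, -0.036, 0.001, 0.0]
wrist_force: [-0.2, -0.0, 0.8]
opening: 0.0009
```

Run:
```python
from h import *
s=ctrl.read_state();print(s['clock'],s['position'],s['wrist_force'])
a=ctrl.get_image("side");b=ctrl.get_image("top");C=cam("top")
for n in("carton_a","sold","stamp","honey","terminal","tag"):
    for d in ctrl.regions_of("top",n)[:6]:
        if d['score']<.4: continue
        cs=biggest(d['mask'].astype(np.uint8));z={'stamp':.03}.get(n,.05)
        print(n,round(d['score'],2),d['box'],cv2.minAreaRect((unproj(cs[0][:,0],z,C)*1000).astype(np.float32)))
x=cv2.resize(a[140:300,140:380],(400,267));y=cv2.resize(b[80:260,130:400],(400,267))
cv2.imwrite("pics/end.png",np.hstack([x,y])[:,:,::-1])
```

```text
13.5 [ 0.3918 -0.0126  0.1998] [-0.1525 -0.0415  0.796 ]
carton_a 0.84 [219.5, 204.0, 248.3, 242.2] ((491.055908203125, 120.27040100097656), (54.78187942504883, 83.19300842285156), 85.0333251953125)
carton_a 0.63 [287.4, 208.5, 310.6, 242.7] ((489.3645935058594, -28.750476837158203), (49.92908477783203, 65.71595001220703), 85.74407196044922)
carton_a 0.61 [310.1, 209.8, 333.8, 243.0] ((483.28594970703125, -77.92691040039062), (50.511661529541016, 70.3880615234375), 86.02600860595703)
carton_a 0.6 [267.0, 209.4, 289.9, 238.7] ((494.6236267089844, 20.814407348632812), (49.519927978515625, 61.638553619384766), 85.25404357910156)
sold 0.8 [147.0, 246.5, 187.9, 274.1] ((407.162109375, 261.58599853515625), (89.88539123535156, 53.11166763305664), 87.83253479003906)
sold 0.77 [249.0, 151.3, 271.9, 186.7] ((615.3588256835938, 62.775394439697266), (48.24782943725586, 86.01338958740234), 86.08173370361328)
stamp 0.94 [246.2, 99.5, 285.1, 147.6] ((723.0209350585938, 50.48044204711914), (119.43767547607422, 90.9386978149414), 0.48708635568618774)
terminal 0.65 [354.6, 171.2, 393.8, 227.7] ((554.852783203125, -197.66607666015625), (65.72005462646484, 126.88506317138672), 78.11873626708984)
tag 0.72 [171.1, 136.1, 198.7, 162.3] ((661.6014404296875, 237.30360412597656), (63.651485443115234, 48.72156524658203), 75.28072357177734)
```

View pics/end.png

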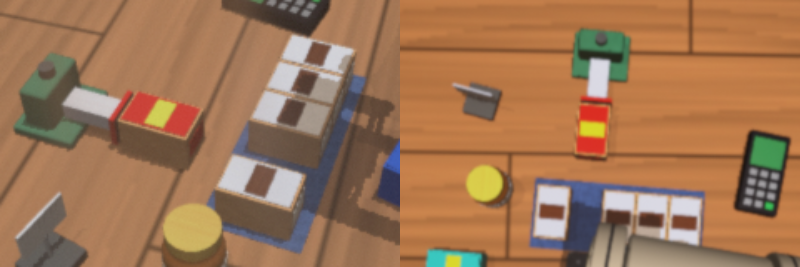

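The carton stands square before the pad (side panel (160,125), top panel (592,128)), its yaw is the same as the row's (86.1°), and the neighbours' centres and the gap are unchanged. Handing in.

```bash
python3 -c "
from rig import ctrl
print(ctrl.hand_in())"
```

```text
the job is handed in; nothing more can be done
None
```

I slid the red-lidded carton out of the row without lifting it and pressed it on the stamp pad. I then left it standing square before the pad and handed the job in with the arm clear, at about 13.5 s on the clock.

- **Pressing:** I held it for about 1.75 s at about 10.8 N at the wrist. The spring travel of about 3.9 mm points to about 9.7 N on the pad. The highest reading was 12.4 N, in an earlier step as the pad was being loaded. At that moment the fingers also pressed down on the carton with about 9 N, and I eased this off before the hold.
- **Final position:** the last pictures show the carton flush with the pad and within about 0.3° of the row's direction.
- **Other things:** the jar, terminal, tag and stand look unmoved in the picture, though the jar was missed by the detector. The left neighbour was measured within 2 mm of where it started. The other three match across the row, but the arm hid part of them, so I checked them along x only by eye.
- **Disagreement:** the top and wrist cameras differed by about 3.5 mm on the carton's starting place, which was within the clearances.

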